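Slide the pepper mill into its dock and shut the gate

TASK

Put the dark wooden pepper mill away: without gripping or lifting it, push it low on its body with the fingertips so that it slides upright over the worktop, without tipping, into the open bay of the dock. Then push the dock's orange gate fully shut by its upright tab, again without pinching it. Leave everything else, such as the white salt mill that looks like it, where it stands.

Things in the scene. Friction and masses are not known exactly. Their poses are not given: they have to be found in the camera images.
- pepper_mill: Dark brown wooden pepper mill, loose, 0.3 to 0.5 kg, 215 mm tall, steel button on top. Round foot 56 mm across up to 34 mm height, waist 34 mm at 85 to 105 mm, head 46 mm at 145 to 170 mm. Origin: centre of its underside, on the worktop (z = 0); z axis up the mill. Friction varies; it topples if pushed high: push the foot, below about 25 mm; touching it above 80 mm is not allowed.
- dock: Fixed dark steel dock; three walls 30 mm high, brown floor inlay level with the worktop. Origin at the bay's middle on the worktop; x axis points from the open mouth into the bay. Side walls' inner faces at y = +-43 mm, x = -47 to 43 mm; back wall's at x = 35; shut gate's at x = -51: the mill is in with its axis at x = -23 to 7 mm. Mouth faces world +y, turned up to 0.22 rad.
- gate (a joint): Orange gate sliding along the dock's y across its mouth: 0 = fully shut (end stop), 0.075 m = fully open; starts at 0.058 to 0.075, beside the mouth on the dock's +y side (tip 38 to 55 mm from the mid-line), with a fixed metal guide 14 mm high behind it. Bar 10 mm thick, 4 to 26 mm above the worktop. About 1.5 N of friction; stays where left.
- gate_tab (a point): Centre of the gate's upright orange tab, 31 mm above the worktop: 30 mm long along the dock's x, 14 mm thick along the dock's y, top 56 mm above the worktop. It lies at dock x = -90 mm, dock y = 55 mm + the gate's joint value. Push its +y face towards the dock's -y to shut the gate. Axes as the dock's.
- salt_mill: White salt mill of exactly the same shape and size as the pepper mill, loose. Bystander. It and the pepper mill may stand in each other's place. Origin at the centre of its underside.
- oil_bottle: Yellow oil bottle with a blue cap, 72 mm in diameter, 220 mm tall, loose. Bystander. Origin at the centre of its underside.
- bowl: Orange mixing bowl, 200 mm in diameter, 85 mm high, loose. Bystander. Origin at the centre of its underside.
- cutter: Steel ring cutter, 80 mm in diameter, 40 mm high, loose. Bystander. Origin at the centre of its underside.
- jar: Red jar with a steel lid, 64 mm in diameter, 90 mm high, loose. Bystander. Origin at the centre of its underside.
- scraper: Dough scraper lying flat, steel blade 100 x 75 mm with a black round handle 16 mm thick along one edge, loose. Bystander. Origin under the blade's centre.
Mind the look-alikes: they are no part of the job. Leave any red or turquoise look-alike of the pepper_mill alone.

How it is judged:
By the outcome, as a careful person would: the job done as asked, in the order asked, and still so for the second after the job is handed in, with the robot touching nothing.
It also fails if it takes over 64 s, if anything falls off the work surface, if the arm or the gripper's body presses on something with over 40 N, if the wrist force passes 120 N, or if a joint passes its speed limit or range.

ROBOT

A 6-joint arm with a two-finger parallel gripper is mounted at the origin on the work surface. World frame = base frame: x ahead of the robot, y to its left, z up, the work surface at z = 0. Lengths are in m, angles in rad, forces in N, time in s.
With the tool pointing down it reaches from about 0.35 to 0.975 m from the base axis. Payload 4.9 kg.
Tool frame: the origin (TCP) lies at the very end of the fingers, on their centre line; the grasp point (between the pads) lies 19 mm behind it (manip.tcp_to_grasp is the distance from the TCP to the grasp point, in m); z points along the fingers, y is the direction in which the jaws open and shut (so a half turn about z gives the same grasp; the last joint's range is limited). The gripper opens to 85 mm and grips with 20 to 120 N. Pads are 22 mm wide; open, the fingers measure 114 mm over their backs; the gripper's body (76 mm by 85 mm) begins 54 mm behind the grasp point. The pads swing forward as they close: fully open they stand 13 mm farther back than shut.
Start: joints at [1.176, 0.053, 1.613, -0, 1.476, -0.119], TCP at [0.17, 0.601, 0.206] pointing down, gripper open.
Joint ranges: [-3.01, 3.01], [-1.01, 2.22], [0.06, 2.58], [-1.02, 4.17], [0.09, 2.62], [-3.14, 3.14]. Speed limits (rad/s): [2.57, 2.57, 3.14, 3.14, 3.14, 3.14].

INTERFACE

Orientations are given as a unit quaternion [w, x, y, z].
In Python, from plant import sensors, cams, job, finder, manip gives the robot as it stands.
- The arm moves only by the shell command python3 -m pendant 'ROWS'. ROWS is JSON, a list of rows, each an object of numbers: "wx", "wy", "wz": the turn, a rotation vector about the tool's x, y, z in degrees; "dx", "dy", "dz": the shift along the tool's x, y, z in m; "hand": the gripper's target within -1 to 1 (fully open at 1, half-way at 0, shut at -1). A call has 1 to 20 rows; each row is the pose to reach, as a shift and turn from the pose commanded when the call began, along the tool's axes at that moment; what a row does not reach only later rows make up. A row lasts 1/12 s, in which the tool goes at most 41.7 mm and 7.16 degrees, less where a joint would pass 70% of its speed; a pose out of reach is approached as far as the arm can. A call with a gripper value outside its range is refused whole. The fingers move at their own pace and stop on an object; the grip force is fixed at half the most. Time passes only in rows, so rows that repeat a pose let the fingers close. It gives the time, the measured TCP pose, the force and the opening at its end, in the units of the state.
- sensors.state(): the state, without advancing time (a new reading comes with each control period).
- cams.grab_frame(name): name is "scene" or "top" or "wrist"; returns (picture, depth): 400x640x3 uint8, red, green, blue; 400x640 float32, m along the optical axis (not along the pixel's ray), 0 where there is no reading.
- cams.calibration(name): a dict with "fov_y" (degrees; the focal length in pixels is half the picture's height over the tangent of half this angle, whatever the lens; pixels are square), "cx", "cy" (the principal point, pixels), "pose" (4x4, takes a point from camera to world coordinates); the wrist camera has in their place "hand_eye" (4x4, takes a point from camera to tool coordinates, whose origin is the TCP and whose axes are the flange's). Camera axes: x right, y down, z forward; pixel columns grow to the right and rows downward; lengths in m; the calibration is good to about 2 mm. A picture is of the moment at which its call begins: read the wrist's pose just before it. calibration takes no time and is no camera call.
- job.job_done(): hands the job in, once; it reports no verdict.
Trained networks look in the newest picture that a camera, given by its name, has taken for a name from the list of things; names that differ only in an ending like _2 or _b are one class to them, and where a whole thing is asked for, a point or a joint stands for the part that bears it (a point fixed in the world has none). Each returns a list of dicts, best first, with "score" (0 to 1); they miss things now and then, are a little off and sometimes report something else, mostly with a low value. They report only what shows in the picture. A call takes as long as a camera call. They do not tell look-alikes from the thing itself.
- finder.look_for(camera, thing): "position" ([x, y, z] in m, in world coordinates, good to about 4 mm: the middle of the surface that is visible of it).
The state is a dict: "time": time; "joint_pos": joint angles; "joint_vel": joint speeds; "joint_efforts": joint torques, N m; "tool_pos": TCP position; "tool_rot": TCP orientation; "contact_force": force on the tool from outside, world axes, zero at the start; "ft_torque": the same for the moment, N m; "gripper_width": opening from 0.0 (shut) to 1.0 (fully open).
Only numpy, scipy, OpenCV 4.12 (cv2) and the standard library are available. Lean on these libraries where they do the work, as an engineer would, in place of code of your own. Each camera call takes 0.05 s, during which the arm holds its last target. There are 200 camera calls.

## Working session

There is one attempt and no reset: what is moved stays moved. The work goes in short steps, Python scripts to look and compute and a shell command to move; the robot and the scene stay as the last step left them, time stands still between calls to the robot, and variables do not carry over. Pictures are saved under pics/ and viewed, about 8 in all and at most 12, crops included, and the job is handed in when it is done.

```bash
mkdir -p pics; ls; cat > h.py <<'E'
import numpy as np,cv2
from plant import sensors,cams,job,finder,manip
from scipy.spatial.transform import Rotation as R
def cal(name):
    c=cams.calibration(name); f=200/np.tan(np.radians(c["fov_y"])/2); return c,f
def cloud(name,depth):
    c,f=cal(name); v,u=np.mgrid[0:400,0:640]
    P=np.stack([(u-c["cx"])*depth/f,(v-c["cy"])*depth/f,depth,np.ones_like(depth)],-1)
    return (P@np.array(c["pose"]).T)[...,:3]
def proj(name,p):
    c,f=cal(name); q=np.linalg.inv(np.array(c["pose"]))@np.append(p,1); return c["cx"]+f*q[0]/q[2],c["cy"]+f*q[1]/q[2]
def save(n,im): cv2.imwrite("pics/"+n,cv2.cvtColor(im,cv2.COLOR_RGB2BGR))
E
python3 - <<'E'
from h import *
for n in ("top","scene"):
    im,d=cams.grab_frame(n); save(n+".png",im); np.savez(n+".npz",im=im,d=d)
    for t in ("pepper_mill","dock","gate_tab"):
        for r in finder.look_for(n,t)[:4]: print(n,t,round(r["score"],2),np.round(r["position"],3),np.round(proj(n,r["position"])))
    c=cams.calibration(n); print({k:c[k] for k in c if k!="pose"},np.round(c["pose"],2).tolist())
s=sensors.state(); print(s["time"],s["tool_pos"],s["tool_rot"],s["gripper_width"])
print(R.from_quat(np.roll(s["tool_rot"],-1)).as_matrix().round(3))
E
```

```text
pics
top pepper_mill 0.88 [0.737 0.193 0.147] [262. 134.]
top pepper_mill 0.79 [0.626 0.208 0.154] [254. 177.]
top pepper_mill 0.69 [0.542 0.28  0.149] [224. 211.]
top pepper_mill 0.63 [0.521 0.182 0.176] [262. 218.]
top dock 0.68 [ 0.576 -0.171  0.003] [399. 205.]
top gate_tab 0.55 [ 0.69  -0.143  0.025] [389. 164.]
{'fov_y': 56.45113906568231, 'cx': 322.98108605952564, 'cy': 199.91648894190433} [[-0.0, -0.99, 0.16, 0.42], [-1.0, 0.01, 0.03, 0.01], [-0.03, -0.16, -0.99, 1.04], [0.0, 0.0, 0.0, 1.0]]
scene pepper_mill 0.94 [0.555 0.279 0.106] [350. 136.]
scene pepper_mill 0.86 [0.757 0.184 0.106] [391. 181.]
scene pepper_mill 0.82 [0.64  0.202 0.104] [361. 161.]
scene pepper_mill 0.74 [0.531 0.18  0.109] [328. 151.]
scene dock 0.79 [ 0.576 -0.171  0.013] [278. 252.]
scene gate_tab 0.64 [ 0.693 -0.148  0.024] [315. 264.]
{'fov_y': 50.71382840129231, 'cx': 317.188372778844, 'cy': 203.36668717609118} [[0.84, 0.45, -0.3, 0.98], [0.54, -0.69, 0.49, -0.62], [0.01, -0.57, -0.82, 1.14], [0.0, 0.0, 0.0, 1.0]]
0.4 [0.17015454 0.60128251 0.20561312] [-3.86531728e-05  1.37463028e-01  9.90506887e-01 -1.47299904e-04] 0.9996161109783934
[[-0.962  0.272 -0.   ]
 [ 0.272  0.962 -0.   ]
 [ 0.    -0.    -1.   ]]
```

View pics/top.png

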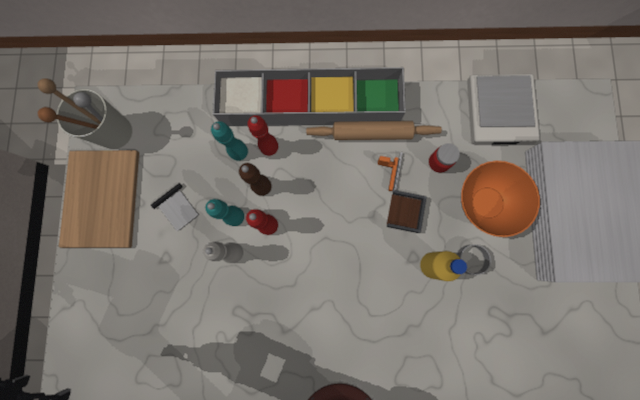

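View pics/scene.png

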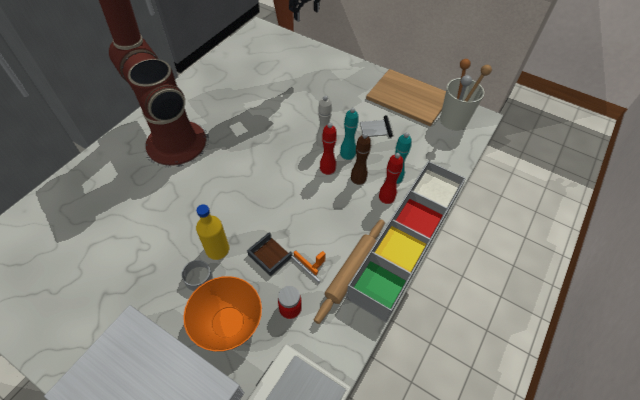

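The brown mill is the target: top (255,178), scene (361,160). The other mills are red at top (262,134) and (262,218), turquoise at (229,139) and (225,211), and grey-white salt at (222,251). Next I'll measure the mills and the dock, and confirm with a crop.

```bash
python3 - <<'E'
from h import *
D={n:np.load(n+".npz") for n in("top","scene")}
C={n:cloud(n,D[n]["d"]) for n in D}
H={n:cv2.cvtColor(D[n]["im"],cv2.COLOR_RGB2HSV) for n in D}
# mills: cluster points of head height per camera, symmetric average via circle fit
from scipy.optimize import least_squares
P=np.concatenate([C[n].reshape(-1,3)[D[n]["d"].ravel()>0] for n in C]); col=np.concatenate([D[n]["im"].reshape(-1,3)[D[n]["d"].ravel()>0] for n in C])
seeds=dict(brown=(.64,.2),turqA=(.555,.28),redA=(.53,.18),redB=(.757,.184),turqB=(.73,.27),salt=(.44,.27))
for k,s in seeds.items():
    for lo,hi,r in((.145,.17,.023),(.004,.034,.028)):
        m=(P[:,2]>lo)&(P[:,2]<hi)&(np.hypot(*(P[:,:2]-s).T)<.045); q=P[m]
        f=least_squares(lambda c:np.hypot(*(q[:,:2]-c).T)-r,s,loss="soft_l1",f_scale=.003)
        print(k,lo,len(q),f.x.round(4),np.abs(f.fun).mean().round(4),np.median(col[m],0))
# dock
for n in C:
    p=C[n]; h=H[n]
    near=(np.abs(p[...,0]-.6)<.15)&(np.abs(p[...,1]+.16)<.1)&(D[n]["d"]>0)
    org=near&(h[...,0]<14)&(h[...,1]>190)&(h[...,2]>140)
    q=p[org]; 
    for lo,hi in((.02,.032),(.045,.065)):
        a=q[(q[:,2]>lo)&(q[:,2]<hi)]
        if len(a)>5: r=cv2.minAreaRect((a[:,:2]*1000).astype(np.float32)); print(n,"orange",lo,len(a),a.mean(0).round(3),r)
    w=near&~((h[...,0]<14)&(h[...,1]>190))&(p[...,2]>.022)&(p[...,2]<.036)&(p[...,0]<.66)
    r=cv2.minAreaRect((p[w][:,:2]*1000).astype(np.float32)); print(n,"walls",w.sum(),p[w].mean(0).round(3),r)
    br=near&(h[...,0]<16)&(h[...,1]>90)&(h[...,2]<140)&(np.abs(p[...,2])<.008)
    r=cv2.minAreaRect((p[br][:,:2]*1000).astype(np.float32)); print(n,"inlay",br.sum(),p[br].mean(0).round(3),r)
a=cv2.resize(D["top"]["im"][110:270,190:310],None,fx=3.5,fy=3.5,interpolation=cv2.INTER_CUBIC)[:560]
b=cv2.resize(D["top"]["im"][140:240,370:430],None,fx=5.6,fy=5.6,interpolation=cv2.INTER_CUBIC)[:560]
save("crop1.png",np.hstack([a,b]))
E
```

```text
brown 0.145 134 [0.6351 0.2177] 0.0013 [44. 29. 22.]
brown 0.004 179 [0.6357 0.2158] 0.0043 [42. 26. 20.]
turqA 0.145 133 [0.5484 0.2934] 0.0015 [27. 72. 71.]
turqA 0.004 167 [0.5489 0.2924] 0.003 [24. 69. 69.]
redA 0.145 112 [0.5239 0.197 ] 0.0014 [86.5 23.  23. ]
redA 0.004 181 [0.5243 0.1948] 0.0047 [91. 22. 21.]
redB 0.145 154 [0.7529 0.2003] 0.0014 [86.  24.  23.5]
redB 0.004 198 [0.7531 0.1985] 0.0041 [89.  20.5 20. ]
turqB 0.145 159 [0.7388 0.2892] 0.0014 [27. 73. 72.]
turqB 0.004 148 [0.7385 0.287 ] 0.0062 [26.5 67.  66. ]
salt 0.145 136 [0.4524 0.2543] 0.0068 [91. 89. 86.]
salt 0.004 149 [0.4454 0.2907] 0.0071 [101. 100.  96.]
top walls 393 [ 0.567 -0.19   0.029] ((579.7547607421875, -183.36190795898438), (104.1745376586914, 146.07501220703125), 78.8754653930664)
top inlay 855 [ 0.562 -0.183  0.002] ((611.5315551757812, -179.55755615234375), (199.2627410888672, 95.38658142089844), 4.466319561004639)
scene orange 0.02 72 [ 0.664 -0.158  0.025] ((665.301513671875, -158.0042724609375), (8.558263778686523, 89.61441040039062), 78.56517791748047)
scene orange 0.045 34 [ 0.698 -0.131  0.056] ((698.2655029296875, -129.82180786132812), (27.2224178314209, 11.614890098571777), 76.81768035888672)
scene walls 299 [ 0.558 -0.201  0.028] ((551.8031616210938, -191.57276916503906), (214.64776611328125, 112.50711822509766), 5.333108901977539)
scene inlay 549 [ 0.558 -0.18   0.001] ((606.3558349609375, -178.193115234375), (194.04931640625, 86.84114837646484), 2.022075891494751)
```

View pics/crop1.png

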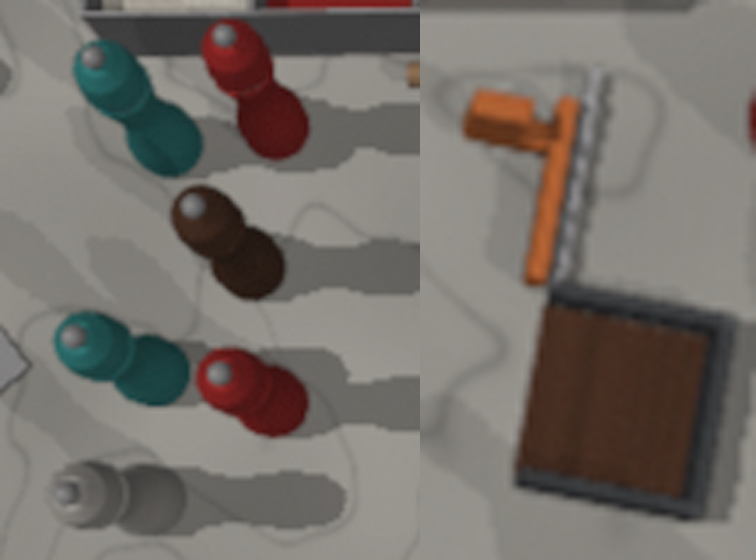

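```bash
cat >> h.py <<'E'
def pose():
    s=sensors.state(); return np.array(s["tool_pos"]),R.from_quat(np.roll(s["tool_rot"],-1)).as_matrix()
def tgt(yaw,tilt):  # tool y at world angle yaw, leaning back
    a=np.radians(yaw); y=np.array([np.cos(a),np.sin(a),0]); z=np.array([0,0,-1.]); x=np.cross(y,z)
    return np.stack([x,y,z],1)@R.from_euler("y",-tilt,degrees=True).as_matrix()
def rel(p,M,p0=None,M0=None):
    if p0 is None: p0,M0=pose()
    w=np.degrees(R.from_matrix(M0.T@M).as_rotvec()); d=M0.T@(np.array(p)-p0)
    print("w",w.round(1),"d",d.round(4),"rows>=",max(np.linalg.norm(w)/7.16,np.linalg.norm(d)/.0417).round(1))
E
python3 - <<'E'
from h import *
print(np.round(cams.calibration("wrist")["hand_eye"],3))
z=np.load("top.npz"); c,f=cal("top"); M=np.array(c["pose"])
def bp(u,v,h):
    r=M[:3,:3]@[(u-c["cx"])/f,(v-c["cy"])/f,1]; return (M[:3,3]+r*(h-M[2,3])/r[2])[:2].round(4)
cr=lambda u,v,h:bp((u-420)/5.6+370-.4,v/5.6+140-.4,h)
print("inlay UL z0",cr(551,305,0),"walltop outer: UL",cr(553,282,.03),"UR",cr(738,318,.03),"LR",cr(700,520,.03),"LL",cr(516,488,.03))
print("gate tip top",cr(535,270,.026),"far end",cr(568,100,.026),"tab top",[cr(*q,.056) for q in((480,92),(535,97),(527,120),(472,113))])
# project dock model candidates
q,d=z["im"],z["d"]
rel([.655,.31,.33],tgt(-6,35))
E
```

```text
[[ 0.001 -0.947 -0.321  0.082]
 [ 1.     0.     0.001  0.001]
 [-0.001 -0.321  0.947 -0.169]
 [ 0.     0.     0.     1.   ]]
inlay UL z0 [ 0.6077 -0.155 ] walltop outer: UL [ 0.6139 -0.1514] UR [ 0.5954 -0.2408] LR [ 0.4969 -0.2182] LL [ 0.5127 -0.1305]
gate tip top [ 0.6207 -0.1434] far end [ 0.7071 -0.1624] tab top [array([ 0.7031, -0.1148]), array([ 0.7004, -0.1414]), array([ 0.6889, -0.1372]), array([ 0.6927, -0.1107])]
w [ 24.4 -29.   77.5] d [-0.5458 -0.1483 -0.1244] rows>= 13.9
```

```bash
python3 - <<'E'
from h import *
rel([.646,.291,.36],tgt(-8,35))
E
```

```text
w [ 25.  -28.7  79.4] d [-0.5424 -0.169  -0.1544] rows>= 14.1
```

```bash
python3 -m pendant '[{"dz":-0.1,"hand":-0.3},{"dz":-0.15,"hand":-0.3},{"dx":-0.1,"dy":-0.03,"dz":-0.154,"hand":-0.3},{"wx":25,"wy":-28.7,"wz":79.4,"dx":-0.542,"dy":-0.169,"dz":-0.154,"hand":-0.3},{"wx":25,"wy":-28.7,"wz":79.4,"dx":-0.542,"dy":-0.169,"dz":-0.154,"hand":-0.3},{"wx":25,"wy":-28.7,"wz":79.4,"dx":-0.542,"dy":-0.169,"dz":-0.154,"hand":-0.3},{"wx":25,"wy":-28.7,"wz":79.4,"dx":-0.542,"dy":-0.169,"dz":-0.154,"hand":-0.3},{"wx":25,"wy":-28.7,"wz":79.4,"dx":-0.542,"dy":-0.169,"dz":-0.154,"hand":-0.3},{"wx":25,"wy":-28.7,"wz":79.4,"dx":-0.542,"dy":-0.169,"dz":-0.154,"hand":-0.3},{"wx":25,"wy":-28.7,"wz":79.4,"dx":-0.542,"dy":-0.169,"dz":-0.154,"hand":-0.3},{"wx":25,"wy":-28.7,"wz":79.4,"dx":-0.542,"dy":-0.169,"dz":-0.154,"hand":-0.3},{"wx":25,"wy":-28.7,"wz":79.4,"dx":-0.542,"dy":-0.169,"dz":-0.154,"hand":-0.3},{"wx":25,"wy":-28.7,"wz":79.4,"dx":-0.542,"dy":-0.169,"dz":-0.154,"hand":-0.3},{"wx":25,"wy":-28.7,"wz":79.4,"dx":-0.542,"dy":-0.169,"dz":-0.154,"hand":-0.3},{"wx":25,"wy":-28.7,"wz":79.4,"dx":-0.542,"dy":-0.169,"dz":-0.154,"hand":-0.3},{"wx":25,"wy":-28.7,"wz":79.4,"dx":-0.542,"dy":-0.169,"dz":-0.154,"hand":-0.3},{"wx":25,"wy":-28.7,"wz":79.4,"dx":-0.542,"dy":-0.169,"dz":-0.154,"hand":-0.3},{"wx":25,"wy":-28.7,"wz":79.4,"dx":-0.542,"dy":-0.169,"dz":-0.154,"hand":-0.3},{"wx":25,"wy":-28.7,"wz":79.4,"dx":-0.542,"dy":-0.169,"dz":-0.154,"hand":-0.3},{"wx":25,"wy":-28.7,"wz":79.4,"dx":-0.542,"dy":-0.169,"dz":-0.154,"hand":-0.3}]'
python3 - <<'E'
from h import *
print(sensors.state()["joint_pos"])
rel([.646,.291,.36],tgt(-8,35))
im,d=cams.grab_frame("scene"); im2,_=cams.grab_frame("wrist")
save("s2.png",cv2.resize(np.vstack([im,im2]),(640,600) if 0 else (480,600)))
E
```

```text
[ 1.17600006e+00  5.28212788e-02  1.61309262e+00 -8.29621883e-08
  1.47598333e+00 -1.18996918e-01]
w [ 25.  -28.7  79.4] d [-0.5424 -0.169  -0.1544] rows>= 14.1invalid input
```

View pics/s2.png

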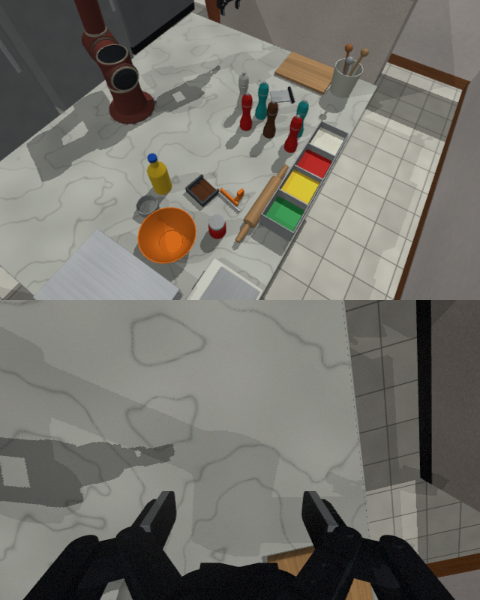

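The arm hasn't moved because the call was refused. It probably needs every key in each row, so I'll retry with full rows.

```bash
python3 -m pendant '[{"wx":0,"wy":0,"wz":0,"dx":0,"dy":0,"dz":-0.1,"hand":-0.3},{"wx":0,"wy":0,"wz":0,"dx":0,"dy":0,"dz":-0.15,"hand":-0.3},{"wx":0,"wy":0,"wz":0,"dx":-0.1,"dy":-0.03,"dz":-0.154,"hand":-0.3},{"wx":25,"wy":-28.7,"wz":79.4,"dx":-0.542,"dy":-0.169,"dz":-0.154,"hand":-0.3},{"wx":25,"wy":-28.7,"wz":79.4,"dx":-0.542,"dy":-0.169,"dz":-0.154,"hand":-0.3},{"wx":25,"wy":-28.7,"wz":79.4,"dx":-0.542,"dy":-0.169,"dz":-0.154,"hand":-0.3},{"wx":25,"wy":-28.7,"wz":79.4,"dx":-0.542,"dy":-0.169,"dz":-0.154,"hand":-0.3},{"wx":25,"wy":-28.7,"wz":79.4,"dx":-0.542,"dy":-0.169,"dz":-0.154,"hand":-0.3},{"wx":25,"wy":-28.7,"wz":79.4,"dx":-0.542,"dy":-0.169,"dz":-0.154,"hand":-0.3},{"wx":25,"wy":-28.7,"wz":79.4,"dx":-0.542,"dy":-0.169,"dz":-0.154,"hand":-0.3},{"wx":25,"wy":-28.7,"wz":79.4,"dx":-0.542,"dy":-0.169,"dz":-0.154,"hand":-0.3},{"wx":25,"wy":-28.7,"wz":79.4,"dx":-0.542,"dy":-0.169,"dz":-0.154,"hand":-0.3},{"wx":25,"wy":-28.7,"wz":79.4,"dx":-0.542,"dy":-0.169,"dz":-0.154,"hand":-0.3},{"wx":25,"wy":-28.7,"wz":79.4,"dx":-0.542,"dy":-0.169,"dz":-0.154,"hand":-0.3},{"wx":25,"wy":-28.7,"wz":79.4,"dx":-0.542,"dy":-0.169,"dz":-0.154,"hand":-0.3},{"wx":25,"wy":-28.7,"wz":79.4,"dx":-0.542,"dy":-0.169,"dz":-0.154,"hand":-0.3},{"wx":25,"wy":-28.7,"wz":79.4,"dx":-0.542,"dy":-0.169,"dz":-0.154,"hand":-0.3},{"wx":25,"wy":-28.7,"wz":79.4,"dx":-0.542,"dy":-0.169,"dz":-0.154,"hand":-0.3},{"wx":25,"wy":-28.7,"wz":79.4,"dx":-0.542,"dy":-0.169,"dz":-0.154,"hand":-0.3},{"wx":25,"wy":-28.7,"wz":79.4,"dx":-0.542,"dy":-0.169,"dz":-0.154,"hand":-0.3}]' && python3 - <<'E'
from h import *
print(sensors.state()["joint_pos"])
rel([.646,.291,.36],tgt(-8,35))
im,d=cams.grab_frame("scene"); im2,_=cams.grab_frame("wrist")
save("s3.png",cv2.resize(np.vstack([im,im2]),(480,600)))
E
```

```text
time: 2.17
tool_pos: [0.6449, 0.2921, 0.3603]
tool_rot: [0.197, 0.719, 0.627, -0.226]
contact_force: [-0.4, -0.3, 1.2]
gripper_width: 0.354
[ 0.51646783  0.47183719  0.95537295 -0.53818163  2.05075976  0.48258891]
w [ 0.1 -0.1  0.1] d [-0.0006  0.0013  0.0008] rows>= 0.0
```

View pics/s3.png

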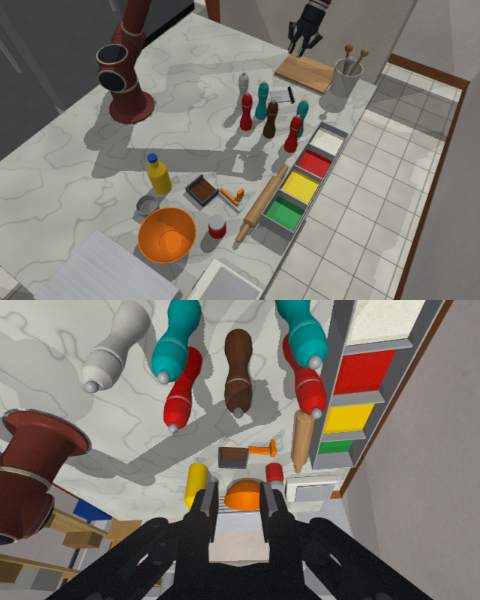

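The view is good: the brown mill is centred between the fingers at (238,370), with both turquoise mills clear on either side. Lowering straight down behind it.

```bash
python3 -m pendant '[{"wx":0,"wy":0,"wz":0,"dx":0.1434,"dy":0,"dz":0.2048,"hand":-0.3},{"wx":0,"wy":0,"wz":0,"dx":0.1434,"dy":0,"dz":0.2048,"hand":-0.3},{"wx":0,"wy":0,"wz":0,"dx":0.1434,"dy":0,"dz":0.2048,"hand":-0.3},{"wx":0,"wy":0,"wz":0,"dx":0.1434,"dy":0,"dz":0.2048,"hand":-0.3},{"wx":0,"wy":0,"wz":0,"dx":0.1434,"dy":0,"dz":0.2048,"hand":-0.3},{"wx":0,"wy":0,"wz":0,"dx":0.1434,"dy":0,"dz":0.2048,"hand":-0.3},{"wx":0,"wy":0,"wz":0,"dx":0.1434,"dy":0,"dz":0.2048,"hand":-0.3},{"wx":0,"wy":0,"wz":0,"dx":0.155,"dy":0,"dz":0.221,"hand":-0.3},{"wx":0,"wy":0,"wz":0,"dx":0.166,"dy":0,"dz":0.237,"hand":-0.3},{"wx":0,"wy":0,"wz":0,"dx":0.178,"dy":0,"dz":0.254,"hand":-0.3},{"wx":0,"wy":0,"wz":0,"dx":0.189,"dy":0,"dz":0.27,"hand":-0.3},{"wx":0,"wy":0,"wz":0,"dx":0.198,"dy":0,"dz":0.2825,"hand":-0.3},{"wx":0,"wy":0,"wz":0,"dx":0.198,"dy":0,"dz":0.2825,"hand":-0.3}]' && python3 - <<'E'
from h import *
print(sensors.state()["joint_pos"])
rel([.646,.291,.011],tgt(-8,35))
im,d=cams.grab_frame("scene"); im2,_=cams.grab_frame("wrist")
save("s4.png",np.vstack([cv2.resize(im[60:260,200:520],(480,300)),cv2.resize(im2,(480,300))]))
E
```

```text
time: 3.35
tool_pos: [0.6434, 0.2903, 0.0098]
tool_rot: [0.196, 0.719, 0.626, -0.23]
contact_force: [-0.4, -0.1, -2.0]
gripper_width: 0.347
[ 0.51516931  0.69895337  1.23344362 -0.47204143  1.61297671  0.73034367]
w [-0.2  0.2  0.2] d [ 0.0002  0.0025 -0.0016] rows>= 0.1
```

View pics/s4.png

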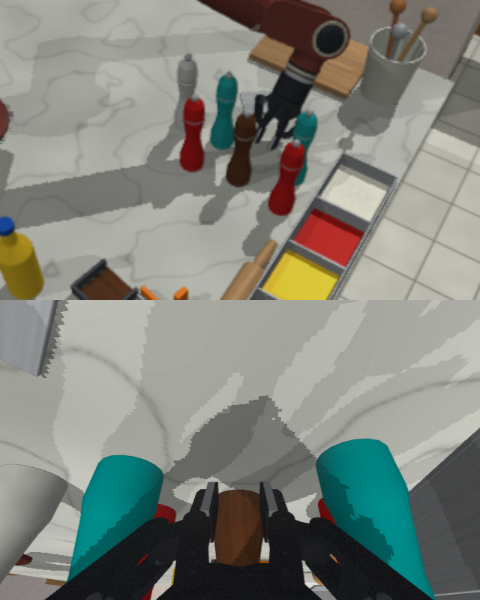

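The fingertips are about 10 mm above the worktop and straddle the mill's centre line, with both neighbours clear. Starting the first, gentle part of the push.

```bash
python3 -m pendant '[{"wx":0,"wy":0,"wz":0,"dx":-0.0123,"dy":0.0015,"dz":0.0086,"hand":-0.3},{"wx":0,"wy":0,"wz":0,"dx":-0.0246,"dy":0.0024,"dz":0.0172,"hand":-0.3},{"wx":0,"wy":0,"wz":0,"dx":-0.0295,"dy":0.0024,"dz":0.0206,"hand":-0.3},{"wx":0,"wy":0,"wz":0,"dx":-0.0344,"dy":0.0024,"dz":0.0241,"hand":-0.3},{"wx":0,"wy":0,"wz":0,"dx":-0.0393,"dy":0.002,"dz":0.0275,"hand":-0.3},{"wx":0,"wy":0,"wz":0,"dx":-0.0442,"dy":0.0017,"dz":0.031,"hand":-0.3},{"wx":0,"wy":0,"wz":0,"dx":-0.0492,"dy":0.0013,"dz":0.0344,"hand":-0.3},{"wx":0,"wy":0,"wz":0,"dx":-0.0541,"dy":0.001,"dz":0.0379,"hand":-0.3},{"wx":0,"wy":0,"wz":0,"dx":-0.059,"dy":0.0005,"dz":0.0413,"hand":-0.3},{"wx":0,"wy":0,"wz":0,"dx":-0.0639,"dy":0.0001,"dz":0.0448,"hand":-0.3},{"wx":0,"wy":0,"wz":0,"dx":-0.0688,"dy":-0.0003,"dz":0.0482,"hand":-0.3},{"wx":0,"wy":0,"wz":0,"dx":-0.0737,"dy":-0.0006,"dz":0.0516,"hand":-0.3},{"wx":0,"wy":0,"wz":0,"dx":-0.0786,"dy":-0.001,"dz":0.0551,"hand":-0.3},{"wx":0,"wy":0,"wz":0,"dx":-0.0811,"dy":-0.0012,"dz":0.0568,"hand":-0.3},{"wx":0,"wy":0,"wz":0,"dx":-0.0819,"dy":-0.0012,"dz":0.0574,"hand":-0.3},{"wx":0,"wy":0,"wz":0,"dx":-0.0819,"dy":-0.0012,"dz":0.0574,"hand":-0.3}]' && cat > m.py <<'E'
from h import *
import sys
from scipy.optimize import least_squares
O=np.array([.5543,-.1873]); th=np.radians(11.7); ux=np.array([-np.sin(th),-np.cos(th)]); uy=np.array([np.cos(th),-np.sin(th)])
im,d=cams.grab_frame("scene"); im2,d2=cams.grab_frame("top"); save(sys.argv[1],np.hstack([im,im2]))
P=np.concatenate([cloud(n,x)[x>0] for n,x in(("scene",d),("top",d2))]); col=np.concatenate([im[d>0],im2[d2>0]]).astype(int)
dk=(P-[*O,0])[:,:2]; a=dk@ux; b=dk@uy
br=(col[:,0]<110)&(col[:,0]>col[:,2]*1.5)&(col[:,1]<col[:,0]*.85)&(col[:,1]>col[:,0]*.45)&(abs(b)<.08)&(a>-.46)&(a<.06)
for lo,hi,r in((.145,.17,.023),(.085,.105,.017),(.006,.034,.028)):
    q=np.stack([a,b],1)[br&(P[:,2]>lo)&(P[:,2]<hi)]
    if len(q)>8:
        f=least_squares(lambda c:np.hypot(*(q-c).T)-r,np.median(q,0),loss="soft_l1",f_scale=.003); print("mill dock xy @",lo,len(q),f.x.round(4),np.abs(f.fun).mean().round(4))
p,M=pose(); t=p[:2]-O; print("TCP dock",(t@ux).round(4),(t@uy).round(4),"z",p[2].round(4),"time",sensors.state()["time"])
E
python3 m.py s5.png
```

```text
time: 4.78
tool_pos: [0.6308, 0.1922, 0.0149]
tool_rot: [0.197, 0.72, 0.626, -0.227]
contact_force: [-0.2, 0.3, 1.4]
gripper_width: 0.352
mill dock xy @ 0.145 92 [-0.3754  0.0007] 0.0012
mill dock xy @ 0.085 63 [-0.3746  0.0006] 0.0013
mill dock xy @ 0.006 153 [-0.3229  0.006 ] 0.0776
TCP dock -0.3872 -0.0021 z 0.0147 time 4.8833
```

The mill sits only 12 mm ahead of the TCP, closer than I expected. I'll check visually what is touching before pushing on.

```bash
python3 - <<'E'
from h import *
a=cv2.imread("pics/s5.png")[:,:640][90:210,290:430]
b,d=cams.grab_frame("wrist"); b=b[230:400,170:470][...,::-1]
cv2.imwrite("pics/s6.png",np.hstack([cv2.resize(a,(400,343),interpolation=cv2.INTER_CUBIC),cv2.resize(b,(400,343))[:343]]))
E
```

```text
(no output)
```

View pics/s6.png

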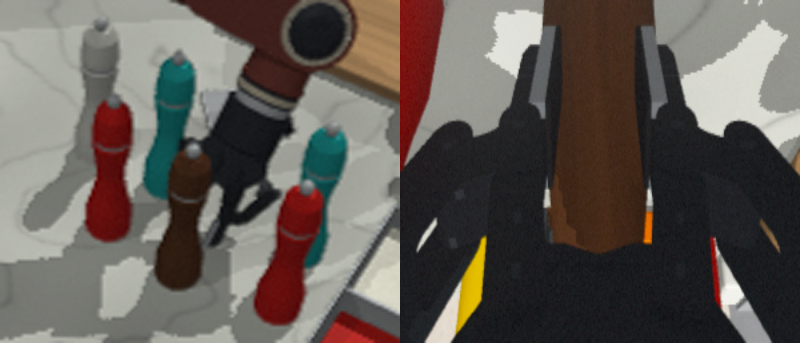

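```bash
python3 - <<'E'
from h import *
from m import O,ux,uy
E
python3 - <<'E'
from h import *
O=np.array([.5543,-.1873]); th=np.radians(11.7); ux=np.array([-np.sin(th),-np.cos(th)]); uy=np.array([np.cos(th),-np.sin(th)])
p,M=pose(); im,d=cams.grab_frame("wrist"); c,f=cal("wrist"); v,u=np.mgrid[0:400,0:640]
T=np.stack([(u-c["cx"])*d/f,(v-c["cy"])*d/f,d,np.ones_like(d)],-1)@np.array(c["hand_eye"]).T; T=T[...,:3]
W=T@M.T+p
s=lambda x,y:(int(230+y/343*170),int(170+x/400*300))
for n,(x,y) in dict(padLtip=(148,30),padLmid=(142,80),padLlow=(139,105),padRtip=(245,30),padRmid=(250,100),backLtip=(128,50),millTop=(200,5),mill30=(200,30),mill100=(200,100),mill200=(200,200),mill245=(200,240),palm=(200,270)).items():
    i=s(x,y); q=W[i]; print(n,"tool",T[i].round(4),"dock",((q[:2]-O)@ux).round(4),((q[:2]-O)@uy).round(4),"z",q[2].round(4))
E
```

```text
padLtip tool [ 0.0115 -0.0185 -0.0332] dock -0.4146 -0.0226 z 0.0351
padLmid tool [ 0.0119 -0.0179 -0.0572] dock -0.4287 -0.0228 z 0.0546
padLlow tool [ 0.0105 -0.0177 -0.0648] dock -0.4319 -0.0229 z 0.0616
padRtip tool [ 0.0115  0.0185 -0.0332] dock -0.417 0.0144 z 0.0351
padRmid tool [ 0.0117  0.0166 -0.0646] dock -0.435 0.0113 z 0.0607
backLtip tool [ 0.007  -0.0261 -0.0354] dock -0.4116 -0.03 z 0.0395
millTop tool [ 0.0098  0.0017 -0.0152] dock -0.4041 -0.0016 z 0.0213
mill30 tool [ 0.0051  0.0016 -0.0209] dock -0.4036 -0.0016 z 0.0287
mill100 tool [-0.0089  0.0016 -0.0341] dock -0.3997 -0.0014 z 0.0475
mill200 tool [-0.0268  0.0015 -0.0506] dock -0.3945 -0.0012 z 0.0713
mill245 tool [-0.0325  0.0015 -0.0568] dock -0.3934 -0.0011 z 0.0797
palm tool [ 0.0116  0.001  -0.1053] dock -0.4572 -0.0057 z 0.0941Traceback (most recent call last):
  File "<stdin>", line 2, in <module>
  File "m.py", line 5, in <module>
    im,d=cams.grab_frame("scene"); im2,d2=cams.grab_frame("top"); save(sys.argv[1],np.hstack([im,im2]))
                                                                       ~~~~~~~~^^^
IndexError: list index out of range
```

Wrist depth shows the real fingertips end about 29 mm behind the TCP at this opening. That puts the contact around z = 45 mm: still legal, but too high. I'll back off, go lower and continue.

```bash
cat >> h.py <<'E'
O=np.array([.5543,-.1873]); th=np.radians(11.7); ux=np.array([-np.sin(th),-np.cos(th)]); uy=np.array([np.cos(th),-np.sin(th)])
def dk(x,y,z): return np.append(O+x*ux+y*uy,z)
def grid(pts,Mx):
    p0,M0=pose()
    for q in pts: rel(dk(*q),Mx,p0,M0)
E
python3 - <<'E'
from h import *
p,M=pose(); print(p,M.round(3), "tilt",np.degrees(np.arccos(-M[2,2])))
grid([(-.412,-.003,.015),(-.412,-.003,-.009)],tgt(-8,35))
E
```

```text
[0.63067356 0.19250088 0.01449622] [[ 0.113  0.99  -0.079]
 [ 0.811 -0.138 -0.568]
 [-0.573 -0.    -0.819]] tilt 34.99431683855094
w [ 0. -0.  0.] d [ 0.0199  0.0008 -0.0145] rows>= 0.6
w [ 0. -0.  0.] d [0.0336 0.0008 0.0051] rows>= 0.8
```

```bash
python3 -m pendant '[{"wx":0,"wy":0,"wz":0,"dx":0.01,"dy":0.0004,"dz":-0.007,"hand":-0.3},{"wx":0,"wy":0,"wz":0,"dx":0.02,"dy":0.0008,"dz":-0.0145,"hand":-0.3},{"wx":0,"wy":0,"wz":0,"dx":0.025,"dy":0.0008,"dz":-0.007,"hand":-0.3},{"wx":0,"wy":0,"wz":0,"dx":0.029,"dy":0.0008,"dz":-0.001,"hand":-0.3},{"wx":0,"wy":0,"wz":0,"dx":0.0335,"dy":0.0008,"dz":0.005,"hand":-0.3},{"wx":0,"wy":0,"wz":0,"dx":0.0335,"dy":0.0008,"dz":0.005,"hand":-0.3}]' && python3 - <<'E'
from h import *
p,M=pose(); im,d=cams.grab_frame("wrist"); c,f=cal("wrist"); v,u=np.mgrid[0:400,0:640]
T=(np.stack([(u-c["cx"])*d/f,(v-c["cy"])*d/f,d,np.ones_like(d)],-1)@np.array(c["hand_eye"]).T)[...,:3]; W=T@M.T+p
for s in(-1,1):
    m=(d>0)&(abs(T[...,1]-s*.021)<.007)&(T[...,2]>-.06)&(T[...,2]<.03)&(abs(T[...,0])<.016)&(W[...,2]>.004)
    q=T[m]; i=np.argsort(-q[:,2])[:12]; print(m.sum(),q[i].round(4)[::3].tolist(),W[m][i,2].round(4))
print(p, [np.round(((W[y,320][:2]-O)@ux,(W[y,320][:2]-O)@uy,W[y,320][2]),4) for y in(235,250)])
save("s7.png",cv2.resize(im[200:400,170:470],(600,400)))
E
```

```text
time: 5.58
tool_pos: [0.633, 0.2161, -0.0118]
tool_rot: [0.196, 0.719, 0.626, -0.229]
contact_force: [0.3, -0.3, -0.8]
gripper_width: 0.353
1082 [[0.0009, -0.0142, -0.0268], [0.0022, -0.0141, -0.028], [-0.0001, -0.0141, -0.0284], [-0.0047, -0.0142, -0.0289]] [0.0097 0.0105 0.0124 0.0099 0.011  0.0122 0.0115 0.0155 0.013  0.0146
 0.0122 0.0139]
1018 [[0.0018, 0.0158, -0.0274], [-0.0028, 0.0158, -0.028], [-0.0031, 0.0158, -0.0286], [-0.0012, 0.0156, -0.0296]] [0.0095 0.0107 0.0111 0.0127 0.0103 0.0118 0.0133 0.0123 0.0109 0.0131
 0.0149 0.0073]
[ 0.63303629  0.21611066 -0.01177822] [array([-0.435 , -0.0046,  0.0009]), array([-0.4174, -0.0034,  0.0012])]
```

View pics/s7.png

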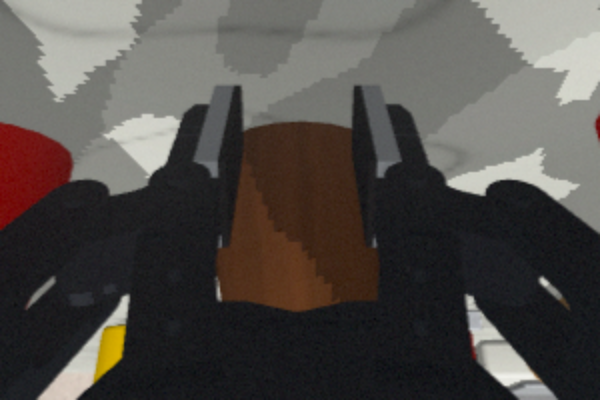

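The tip centre is now at z≈10 mm and contact should come at about 16 mm. The mill is centred between the fingers. Working out the long push.

```bash
python3 - <<'E'
from h import *
grid([(-.400,-.0012,-.011),(-.39,-.0012,-.011),(-.31,-.0012,-.011),(-.25,-.0015,-.011)],tgt(-8,35))
E
```

```text
w [-0.1  0.1  0.1] d [-0.0091  0.0024  0.0065] rows>= 0.3
w [-0.1  0.1  0.1] d [-0.0173  0.0017  0.0123] rows>= 0.5
w [-0.1  0.1  0.1] d [-0.0826 -0.0035  0.0582] rows>= 2.4
w [-0.1  0.1  0.1] d [-0.1316 -0.0077  0.0926] rows>= 3.9
```

```bash
python3 -m pendant '[{"wx":0,"wy":0,"wz":0,"dx":-0.0091,"dy":0.0024,"dz":0.0065,"hand":-0.3},{"wx":0,"wy":0,"wz":0,"dx":-0.0132,"dy":0.002,"dz":0.0094,"hand":-0.3},{"wx":0,"wy":0,"wz":0,"dx":-0.0173,"dy":0.0017,"dz":0.0123,"hand":-0.3},{"wx":0,"wy":0,"wz":0,"dx":-0.0214,"dy":0.0014,"dz":0.0152,"hand":-0.3},{"wx":0,"wy":0,"wz":0,"dx":-0.0263,"dy":0.001,"dz":0.0186,"hand":-0.3},{"wx":0,"wy":0,"wz":0,"dx":-0.0312,"dy":0.0006,"dz":0.0221,"hand":-0.3},{"wx":0,"wy":0,"wz":0,"dx":-0.0371,"dy":0.0001,"dz":0.0262,"hand":-0.3},{"wx":0,"wy":0,"wz":0,"dx":-0.0436,"dy":-0.0005,"dz":0.0308,"hand":-0.3},{"wx":0,"wy":0,"wz":0,"dx":-0.0502,"dy":-0.001,"dz":0.0354,"hand":-0.3},{"wx":0,"wy":0,"wz":0,"dx":-0.0567,"dy":-0.0015,"dz":0.04,"hand":-0.3},{"wx":0,"wy":0,"wz":0,"dx":-0.0632,"dy":-0.0021,"dz":0.0445,"hand":-0.3},{"wx":0,"wy":0,"wz":0,"dx":-0.0698,"dy":-0.0026,"dz":0.0492,"hand":-0.3},{"wx":0,"wy":0,"wz":0,"dx":-0.0763,"dy":-0.0032,"dz":0.0537,"hand":-0.3},{"wx":0,"wy":0,"wz":0,"dx":-0.0828,"dy":-0.0037,"dz":0.0583,"hand":-0.3},{"wx":0,"wy":0,"wz":0,"dx":-0.0893,"dy":-0.0042,"dz":0.0629,"hand":-0.3},{"wx":0,"wy":0,"wz":0,"dx":-0.0959,"dy":-0.0048,"dz":0.0675,"hand":-0.3},{"wx":0,"wy":0,"wz":0,"dx":-0.1024,"dy":-0.0053,"dz":0.0721,"hand":-0.3},{"wx":0,"wy":0,"wz":0,"dx":-0.1075,"dy":-0.0057,"dz":0.0757,"hand":-0.3},{"wx":0,"wy":0,"wz":0,"dx":-0.11,"dy":-0.0059,"dz":0.0774,"hand":-0.3},{"wx":0,"wy":0,"wz":0,"dx":-0.11,"dy":-0.0059,"dz":0.0774,"hand":-0.3}]' && python3 m.py s8.png && python3 - <<'E'
from h import *
grid([(-.26,-.0015,-.0105),(-.10,-.0015,-.0105)],tgt(-8,35))
E
```

```text
time: 7.3
tool_pos: [0.6101, 0.0835, -0.0091]
tool_rot: [0.197, 0.72, 0.626, -0.227]
contact_force: [0.8, 0.3, -0.2]
gripper_width: 0.351
mill dock xy @ 0.145 99 [-0.2607  0.0026] 0.0011
mill dock xy @ 0.085 53 [-0.2605  0.0028] 0.0011
mill dock xy @ 0.006 133 [-0.2096  0.0078] 0.055
TCP dock -0.2768 -0.0006 z -0.0095 time 7.4
w [-0.   0.   0.1] d [-0.0131 -0.002   0.0105] rows>= 0.4
w [-0.   0.   0.1] d [-0.1439 -0.0124  0.1021] rows>= 4.2
```

```bash
python3 -m pendant '[{"wx":0,"wy":0,"wz":0,"dx":-0.004,"dy":-0.0003,"dz":0.0028,"hand":-0.3},{"wx":0,"wy":0,"wz":0,"dx":-0.01,"dy":-0.0009,"dz":0.0071,"hand":-0.3},{"wx":0,"wy":0,"wz":0,"dx":-0.0175,"dy":-0.0015,"dz":0.0124,"hand":-0.3},{"wx":0,"wy":0,"wz":0,"dx":-0.025,"dy":-0.0022,"dz":0.0177,"hand":-0.3},{"wx":0,"wy":0,"wz":0,"dx":-0.0325,"dy":-0.0028,"dz":0.0231,"hand":-0.3},{"wx":0,"wy":0,"wz":0,"dx":-0.04,"dy":-0.0034,"dz":0.0284,"hand":-0.3},{"wx":0,"wy":0,"wz":0,"dx":-0.0475,"dy":-0.0041,"dz":0.0337,"hand":-0.3},{"wx":0,"wy":0,"wz":0,"dx":-0.055,"dy":-0.0047,"dz":0.039,"hand":-0.3},{"wx":0,"wy":0,"wz":0,"dx":-0.0625,"dy":-0.0054,"dz":0.0443,"hand":-0.3},{"wx":0,"wy":0,"wz":0,"dx":-0.07,"dy":-0.006,"dz":0.0497,"hand":-0.3},{"wx":0,"wy":0,"wz":0,"dx":-0.0775,"dy":-0.0067,"dz":0.055,"hand":-0.3},{"wx":0,"wy":0,"wz":0,"dx":-0.085,"dy":-0.0073,"dz":0.0603,"hand":-0.3},{"wx":0,"wy":0,"wz":0,"dx":-0.0925,"dy":-0.008,"dz":0.0656,"hand":-0.3},{"wx":0,"wy":0,"wz":0,"dx":-0.1,"dy":-0.0086,"dz":0.071,"hand":-0.3},{"wx":0,"wy":0,"wz":0,"dx":-0.1075,"dy":-0.0092,"dz":0.0763,"hand":-0.3},{"wx":0,"wy":0,"wz":0,"dx":-0.115,"dy":-0.0099,"dz":0.0816,"hand":-0.3},{"wx":0,"wy":0,"wz":0,"dx":-0.1225,"dy":-0.0105,"dz":0.0869,"hand":-0.3},{"wx":0,"wy":0,"wz":0,"dx":-0.129,"dy":-0.0111,"dz":0.0915,"hand":-0.3},{"wx":0,"wy":0,"wz":0,"dx":-0.133,"dy":-0.0114,"dz":0.0944,"hand":-0.3},{"wx":0,"wy":0,"wz":0,"dx":-0.133,"dy":-0.0114,"dz":0.0944,"hand":-0.3}]' && python3 m.py s9.png && python3 - <<'E'
from h import *
im=cv2.imread("pics/s9.png")
cv2.imwrite("pics/s9c.png",np.hstack([cv2.resize(im[160:310,200:380],(400,333),interpolation=2),cv2.resize(im[120:270,640+330:640+480],(400,400),interpolation=2)[:333]]))
grid([(-.026,-.002,-.0105)],tgt(-8,35))
E
```

```text
time: 9.07
tool_pos: [0.5763, -0.0767, -0.01]
tool_rot: [0.197, 0.72, 0.626, -0.227]
contact_force: [0.1, -0.5, 0.3]
gripper_width: 0.351
mill dock xy @ 0.145 100 [-0.0968  0.0013] 0.0031
mill dock xy @ 0.085 54 [-0.0962  0.0016] 0.0012
mill dock xy @ 0.006 111 [-0.0925  0.0004] 0.0175
TCP dock -0.1135 -0.0012 z -0.0104 time 9.1667
w [-0. -0.  0.] d [-0.0714 -0.0065  0.0502] rows>= 2.1
```

View pics/s9c.png

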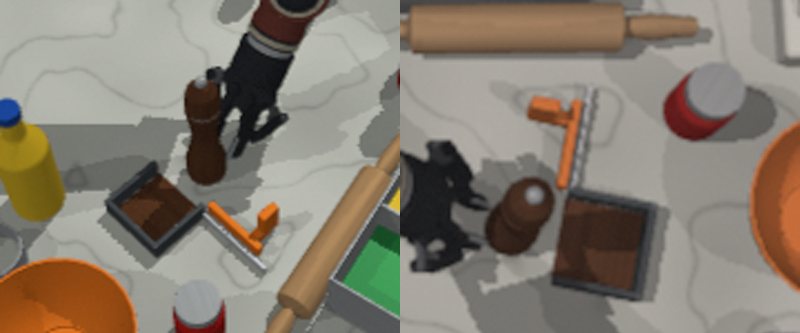

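The mill is upright and lined up with the bay mouth: top-crop mill (520,215), bay centre (600,245). The gate tip is clear. Final push in.

```bash
python3 -m pendant '[{"wx":0,"wy":0,"wz":0,"dx":-0.003,"dy":-0.0003,"dz":0.0021,"hand":-0.3},{"wx":0,"wy":0,"wz":0,"dx":-0.007,"dy":-0.0006,"dz":0.0049,"hand":-0.3},{"wx":0,"wy":0,"wz":0,"dx":-0.012,"dy":-0.0011,"dz":0.0084,"hand":-0.3},{"wx":0,"wy":0,"wz":0,"dx":-0.017,"dy":-0.0015,"dz":0.012,"hand":-0.3},{"wx":0,"wy":0,"wz":0,"dx":-0.022,"dy":-0.002,"dz":0.0155,"hand":-0.3},{"wx":0,"wy":0,"wz":0,"dx":-0.027,"dy":-0.0025,"dz":0.019,"hand":-0.3},{"wx":0,"wy":0,"wz":0,"dx":-0.032,"dy":-0.0029,"dz":0.0225,"hand":-0.3},{"wx":0,"wy":0,"wz":0,"dx":-0.037,"dy":-0.0034,"dz":0.026,"hand":-0.3},{"wx":0,"wy":0,"wz":0,"dx":-0.042,"dy":-0.0038,"dz":0.0295,"hand":-0.3},{"wx":0,"wy":0,"wz":0,"dx":-0.047,"dy":-0.0043,"dz":0.033,"hand":-0.3},{"wx":0,"wy":0,"wz":0,"dx":-0.052,"dy":-0.0047,"dz":0.0366,"hand":-0.3},{"wx":0,"wy":0,"wz":0,"dx":-0.057,"dy":-0.0052,"dz":0.0401,"hand":-0.3},{"wx":0,"wy":0,"wz":0,"dx":-0.062,"dy":-0.0056,"dz":0.0436,"hand":-0.3},{"wx":0,"wy":0,"wz":0,"dx":-0.067,"dy":-0.0061,"dz":0.0471,"hand":-0.3},{"wx":0,"wy":0,"wz":0,"dx":-0.07,"dy":-0.0064,"dz":0.0492,"hand":-0.3},{"wx":0,"wy":0,"wz":0,"dx":-0.071,"dy":-0.0065,"dz":0.05,"hand":-0.3},{"wx":0,"wy":0,"wz":0,"dx":-0.071,"dy":-0.0065,"dz":0.05,"hand":-0.3}]' && python3 m.py s10.png
```

```text
time: 10.58
tool_pos: [0.5581, -0.161, -0.0103]
tool_rot: [0.197, 0.72, 0.626, -0.227]
contact_force: [0.1, 0.5, -0.3]
gripper_width: 0.351
mill dock xy @ 0.145 114 [-0.0114  0.0003] 0.0052
mill dock xy @ 0.085 59 [-0.0107  0.0005] 0.0012
mill dock xy @ 0.006 138 [-0.0102  0.0005] 0.0065
TCP dock -0.0268 -0.0015 z -0.0102 time 10.6833
```

The mill is in at dock (-11, 0) mm and upright. Backing straight out, rising and shutting the fingers. Then I'll measure the tab surroundings (the rolling pin is close) and the shut fingertip position.

```bash
python3 -m pendant '[{"wx":0,"wy":0,"wz":0,"dx":0.004,"dy":0.0003,"dz":-0.0028,"hand":-0.3},{"wx":0,"wy":0,"wz":0,"dx":0.012,"dy":0.001,"dz":-0.0084,"hand":-0.3},{"wx":0,"wy":0,"wz":0,"dx":0.03,"dy":0.0025,"dz":-0.021,"hand":-0.3},{"wx":0,"wy":0,"wz":0,"dx":0.06,"dy":0.005,"dz":-0.042,"hand":-0.3},{"wx":0,"wy":0,"wz":0,"dx":0.09,"dy":0.007,"dz":-0.063,"hand":-0.3},{"wx":0,"wy":0,"wz":0,"dx":0.107,"dy":0.008,"dz":-0.075,"hand":-0.3},{"wx":0,"wy":0,"wz":0,"dx":0.084,"dy":0.008,"dz":-0.108,"hand":-1},{"wx":0,"wy":0,"wz":0,"dx":0.061,"dy":0.008,"dz":-0.141,"hand":-1},{"wx":0,"wy":0,"wz":0,"dx":0.038,"dy":0.008,"dz":-0.173,"hand":-1},{"wx":0,"wy":0,"wz":0,"dx":0.02,"dy":0.008,"dz":-0.198,"hand":-1},{"wx":0,"wy":0,"wz":0,"dx":0.02,"dy":0.008,"dz":-0.198,"hand":-1},{"wx":0,"wy":0,"wz":0,"dx":0.02,"dy":0.008,"dz":-0.198,"hand":-1}]' && python3 m.py s11.png && python3 - <<'E'
from h import *
p,M=pose(); im,d=cams.grab_frame("wrist"); c,f=cal("wrist"); v,u=np.mgrid[0:400,0:640]
T=(np.stack([(u-c["cx"])*d/f,(v-c["cy"])*d/f,d,np.ones_like(d)],-1)@np.array(c["hand_eye"]).T)[...,:3]
m=(d>0)&(d<.4)&(T[...,2]>-.13)&(T[...,2]<.03)&(abs(T[...,0])<.03)&(abs(T[...,1])<.08)
q=T[m]
for a in np.arange(-.12,.02,.01):
    s=q[(q[:,2]>=a)&(q[:,2]<a+.01)]
    if len(s): print(a.round(3),len(s),"y",s[:,1].min().round(4),s[:,1].max().round(4),"x",s[:,0].min().round(4),s[:,0].max().round(4))
print(q[:,2].max())
D=[cams.grab_frame(n) for n in("top","scene")]
P=np.concatenate([cloud(n,x[1])[x[1]>0] for n,x in zip(("top","scene"),D)]); C=np.concatenate([x[0][x[1]>0] for x in D]).astype(int)
t=(P[:,:2]-O); a=t@ux; b=t@uy
for lo in np.arange(-.15,-.02,.02):
    k=(a>lo)&(a<lo+.02)&(b>.14)&(b<.26)&(P[:,2]>.007)&(P[:,2]<.1)
    if k.sum(): print("obst x",lo.round(2),k.sum(),"ymin",b[k].min().round(3),"zmax",P[k,2].max().round(3))
o=(C[:,0]>130)&(C[:,2]<70)&(C[:,0]>C[:,1]*1.5)&(b>.0)&(b<.16)&(a>-.12)&(a<-.03)&(P[:,2]>.045)&(P[:,2]<.07)
print("tab",o.sum(),a[o].min(),a[o].max(),b[o].min(),b[o].max(),np.median(P[o],0))
save("w11.png",cv2.resize(np.hstack([im,D[1][0]]),(800,250)))
E
```

```text
time: 11.68
tool_pos: [0.5861, -0.0318, 0.1436]
tool_rot: [0.199, 0.72, 0.626, -0.224]
contact_force: [0.5, 0.3, -0.8]
gripper_width: -0.003
mill dock xy @ 0.145 112 [-0.011   0.0005] 0.0011
mill dock xy @ 0.085 63 [-0.0109  0.0008] 0.0014
mill dock xy @ 0.006 152 [-0.0114  0.0012] 0.006
TCP dock -0.1576 -0.0028 z 0.1394 time 11.7833
-0.12 8924 y -0.0616 0.0628 x 0.004 0.0206
-0.11 10379 y -0.0592 0.0601 x -0.0093 0.019
-0.1 6727 y -0.0512 0.0518 x -0.0102 0.0188
-0.09 6217 y -0.0427 0.0441 x -0.011 0.0159
-0.08 2950 y -0.0356 0.0373 x -0.0121 0.015
-0.07 847 y -0.0192 0.0207 x -0.011 0.0139
-0.06 695 y -0.0128 0.0142 x 0.0063 0.0125
-0.05 597 y -0.0129 0.0143 x 0.0065 0.0125
-0.04 372 y -0.0125 0.0141 x 0.0067 0.0122
-0.03 5 y 0.0005 0.0074 x 0.0107 0.011
-0.029375335323526208
obst x -0.15 373 ymin 0.182 zmax 0.094
obst x -0.13 368 ymin 0.185 zmax 0.095
obst x -0.11 363 ymin 0.189 zmax 0.095
obst x -0.09 346 ymin 0.151 zmax 0.094
obst x -0.07 328 ymin 0.14 zmax 0.092
obst x -0.05 317 ymin 0.141 zmax 0.057
obst x -0.03 203 ymin 0.206 zmax 0.056
tab 83 -0.10335470332143762 -0.07074324304020549 0.11971381784143917 0.13526369985618436 [ 0.69623888 -0.1270147   0.05616257]
```

View pics/w11.png

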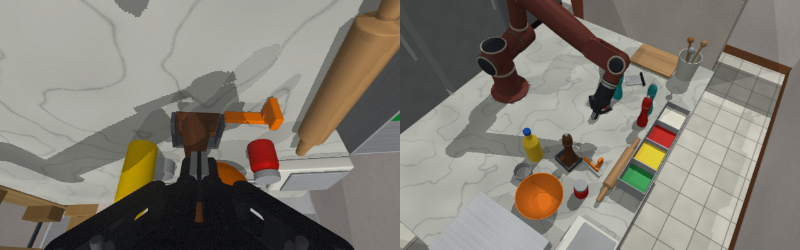

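The shut tips end 30 mm behind the TCP and are ±13.5 mm wide. The tab's +y face is at dock y≈134 mm and the pin edge at ≥185 mm, so the shut fingers fit between. Going vertical above that gap.

```bash
python3 - <<'E'
from h import *
grid([(-.14,.08,.15),(-.093,.1605,.12)],tgt(-11.7,0))
E
```

```text
w [ 0.9 35.   3.7] d [-0.0253  0.082   0.0029] rows>= 4.9
w [ 0.9 35.   3.7] d [-0.0509  0.1594  0.0572] rows>= 4.9
```

```bash
python3 -m pendant '[{"wx":0.9,"wy":35,"wz":3.7,"dx":-0.0253,"dy":0.082,"dz":0.0029,"hand":-1},{"wx":0.9,"wy":35,"wz":3.7,"dx":-0.0253,"dy":0.082,"dz":0.0029,"hand":-1},{"wx":0.9,"wy":35,"wz":3.7,"dx":-0.035,"dy":0.12,"dz":0.02,"hand":-1},{"wx":0.9,"wy":35,"wz":3.7,"dx":-0.0509,"dy":0.1594,"dz":0.0572,"hand":-1},{"wx":0.9,"wy":35,"wz":3.7,"dx":-0.0509,"dy":0.1594,"dz":0.0572,"hand":-1},{"wx":0.9,"wy":35,"wz":3.7,"dx":-0.0509,"dy":0.1594,"dz":0.0572,"hand":-1},{"wx":0.9,"wy":35,"wz":3.7,"dx":-0.0509,"dy":0.1594,"dz":0.0572,"hand":-1},{"wx":0.9,"wy":35,"wz":3.7,"dx":-0.0509,"dy":0.1594,"dz":0.0572,"hand":-1}]' && python3 - <<'E'
from h import *
p,M=pose(); im,d=cams.grab_frame("wrist"); c,f=cal("wrist"); v,u=np.mgrid[0:400,0:640]
W=(np.stack([(u-c["cx"])*d/f,(v-c["cy"])*d/f,d,np.ones_like(d)],-1)@np.array(c["hand_eye"]).T)[...,:3]@M.T+p
t=W[...,:2]-O; a=t@ux; b=t@uy; z=W[...,2]; C=im.astype(int)
o=(C[...,0]>120)&(C[...,2]<80)&(C[...,0]>C[...,1]*1.5)&(d>0)&(b>0)&(b<.17)&(a<-.06)&(a>-.13)
print("tab",o.sum(),np.percentile(b[o],[2,50,98]),np.percentile(a[o],[2,98]),z[o].max())
for lo in(-.14,-.12,-.10,-.08):
    k=(d>0)&(a>lo)&(a<lo+.02)&(b>.165)&(b<.25)&(z>.006)&(z<.085)
    if k.any(): print("pin",lo,k.sum(),b[k].min(),z[k].max())
print("TCP",(p[:2]-O)@ux,(p[:2]-O)@uy,p[2])
grid([(-.093,.1605,.05),(-.093,.1605,-.003)],tgt(-11.7,0))
save("w12.png",im)
E
```

```text
time: 12.6
tool_pos: [0.7307, -0.1286, 0.1209]
tool_rot: [0.0, 0.776, 0.631, 0.001]
contact_force: [-0.6, 0.8, 0.2]
gripper_width: -0.002
tab 1345 [0.0578113  0.12476102 0.1441458 ] [-0.1048167  -0.06012757] 0.058692404888196874
pin -0.14 2007 0.18359052630101802 0.0847761045297753
pin -0.12 1857 0.18765281316285826 0.08492857695737638
pin -0.1 1597 0.1919737810735534 0.08489764840168115
pin -0.08 1143 0.19626961845635388 0.05540830187467369
TCP -0.09323294610499497 0.16080489933469036 0.12090670358704025
w [ 0.1 -0.   0.1] d [-0.0014 -0.0006  0.0716] rows>= 1.7
w [ 0.1 -0.   0.1] d [-0.0014 -0.0007  0.1246] rows>= 3.0
```

View pics/w12.png

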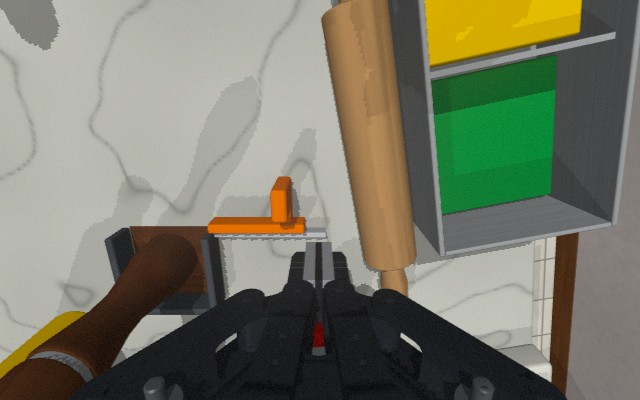

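The tab (283,200) is left of the fingers (318,260) and the pin (375,150) is to their right. Lowering between them, then pushing toward dock -y.

```bash
python3 -m pendant '[{"wx":0,"wy":0,"wz":0,"dx":-0.001,"dy":-0.0015,"dz":0.04,"hand":-1},{"wx":0,"wy":0,"wz":0,"dx":-0.001,"dy":-0.0015,"dz":0.07,"hand":-1},{"wx":0,"wy":0,"wz":0,"dx":-0.001,"dy":-0.0015,"dz":0.09,"hand":-1},{"wx":0,"wy":0,"wz":0,"dx":-0.001,"dy":-0.0015,"dz":0.105,"hand":-1},{"wx":0,"wy":0,"wz":0,"dx":-0.001,"dy":-0.0015,"dz":0.117,"hand":-1},{"wx":0,"wy":0,"wz":0,"dx":-0.001,"dy":-0.0015,"dz":0.117,"hand":-1}]' && python3 -m pendant '[{"wx":0,"wy":0,"wz":0,"dx":0,"dy":-0.005,"dz":0,"hand":-1},{"wx":0,"wy":0,"wz":0,"dx":0,"dy":-0.01,"dz":0,"hand":-1},{"wx":0,"wy":0,"wz":0,"dx":0,"dy":-0.015,"dz":0,"hand":-1},{"wx":0,"wy":0,"wz":0,"dx":0,"dy":-0.02,"dz":0,"hand":-1},{"wx":0,"wy":0,"wz":0,"dx":0,"dy":-0.025,"dz":0,"hand":-1},{"wx":0,"wy":0,"wz":0,"dx":0,"dy":-0.031,"dz":0,"hand":-1},{"wx":0,"wy":0,"wz":0,"dx":0,"dy":-0.037,"dz":0,"hand":-1},{"wx":0,"wy":0,"wz":0,"dx":0,"dy":-0.043,"dz":0,"hand":-1},{"wx":0,"wy":0,"wz":0,"dx":0,"dy":-0.049,"dz":0,"hand":-1},{"wx":0,"wy":0,"wz":0,"dx":0,"dy":-0.055,"dz":0,"hand":-1},{"wx":0,"wy":0,"wz":0,"dx":0,"dy":-0.061,"dz":0,"hand":-1},{"wx":0,"wy":0,"wz":0,"dx":0,"dy":-0.066,"dz":0,"hand":-1},{"wx":0,"wy":0,"wz":0,"dx":0,"dy":-0.07,"dz":0,"hand":-1},{"wx":0,"wy":0,"wz":0,"dx":0,"dy":-0.073,"dz":0,"hand":-1},{"wx":0,"wy":0,"wz":0,"dx":0,"dy":-0.073,"dz":0,"hand":-1}]' && python3 - <<'E'
from h import *
p,M=pose(); print("TCP",(p[:2]-O)@ux,(p[:2]-O)@uy,p[2])
E
```

```text
time: 13.15
tool_pos: [0.7288, -0.1276, 0.0028]
tool_rot: [-0.0, 0.775, 0.632, 0.0]
contact_force: [-0.4, -0.5, -0.4]
gripper_width: 0.002
time: 14.4
tool_pos: [0.658, -0.1145, 0.005]
tool_rot: [0.001, 0.775, 0.631, 0.001]
contact_force: [-0.2, 0.6, 0.7]
gripper_width: -0.0
TCP -0.09230228991292357 0.08675793083957581 0.004966284391511568
```

```bash
python3 -m pendant '[{"wx":0,"wy":0,"wz":0,"dx":0,"dy":-0.003,"dz":0.001,"hand":-1},{"wx":0,"wy":0,"wz":0,"dx":0,"dy":-0.006,"dz":0.001,"hand":-1},{"wx":0,"wy":0,"wz":0,"dx":0,"dy":-0.008,"dz":0.001,"hand":-1},{"wx":0,"wy":0,"wz":0,"dx":0,"dy":-0.009,"dz":0.001,"hand":-1},{"wx":0,"wy":0,"wz":0,"dx":0,"dy":-0.01,"dz":0.001,"hand":-1}]'; python3 -m pendant '[{"wx":0,"wy":0,"wz":0,"dx":0,"dy":-0.001,"dz":0,"hand":-1},{"wx":0,"wy":0,"wz":0,"dx":0,"dy":-0.0015,"dz":0,"hand":-1},{"wx":0,"wy":0,"wz":0,"dx":0,"dy":-0.0015,"dz":0,"hand":-1}]'; python3 -m pendant '[{"wx":0,"wy":0,"wz":0,"dx":0,"dy":-0.001,"dz":0,"hand":-1},{"wx":0,"wy":0,"wz":0,"dx":0,"dy":-0.0015,"dz":0,"hand":-1},{"wx":0,"wy":0,"wz":0,"dx":0,"dy":-0.0015,"dz":0,"hand":-1}]'
python3 - <<'E'
from h import *
p,M=pose(); print("TCP",(p[:2]-O)@ux,(p[:2]-O)@uy,p[2])
E
```

```text
time: 14.82
tool_pos: [0.6497, -0.1128, 0.0043]
tool_rot: [0.002, 0.775, 0.631, 0.002]
contact_force: [5.7, -1.2, -2.3]
gripper_width: 0.0
time: 15.07
tool_pos: [0.6497, -0.1128, 0.0044]
tool_rot: [0.003, 0.776, 0.631, 0.004]
contact_force: [8.3, -1.4, -3.9]
gripper_width: -0.003
time: 15.32
tool_pos: [0.6497, -0.1128, 0.0045]
tool_rot: [0.005, 0.776, 0.631, 0.005]
contact_force: [12.9, -1.7, -8.3]
gripper_width: -0.001
TCP -0.09225881585921908 0.07831915911769809 0.004498638559011843
```

The tab has stopped dead and the force climbs to 13 N, so this should be the end stop. Backing off, rising and checking.

```bash
python3 -m pendant '[{"wx":0,"wy":0,"wz":0,"dx":0,"dy":0.006,"dz":0,"hand":-1},{"wx":0,"wy":0,"wz":0,"dx":0,"dy":0.02,"dz":0,"hand":-1},{"wx":0,"wy":0,"wz":0,"dx":0,"dy":0.03,"dz":0,"hand":-1},{"wx":0,"wy":0,"wz":0,"dx":0,"dy":0.03,"dz":-0.04,"hand":-1},{"wx":0,"wy":0,"wz":0,"dx":0,"dy":0.03,"dz":-0.08,"hand":-1},{"wx":0,"wy":0,"wz":0,"dx":0.04,"dy":0.03,"dz":-0.11,"hand":-1},{"wx":0,"wy":0,"wz":0,"dx":0.08,"dy":0.03,"dz":-0.14,"hand":-1},{"wx":0,"wy":0,"wz":0,"dx":0.12,"dy":0.03,"dz":-0.17,"hand":-1},{"wx":0,"wy":0,"wz":0,"dx":0.16,"dy":0.03,"dz":-0.2,"hand":-1},{"wx":0,"wy":0,"wz":0,"dx":0.2,"dy":0.03,"dz":-0.23,"hand":-1},{"wx":0,"wy":0,"wz":0,"dx":0.2,"dy":0.03,"dz":-0.23,"hand":-1}]'; python3 m.py s13.png; python3 - <<'E'
from h import *
D=[cams.grab_frame(n) for n in("top","scene")]
for n,(i,d) in zip(("top","scene"),D):
    P=cloud(n,d); C=i.astype(int); t=P[...,:2]-O; a=t@ux; b=t@uy
    o=(C[...,0]>120)&(C[...,2]<80)&(C[...,0]>C[...,1]*1.5)&(d>0)&(abs(b)<.15)&(a<-.03)&(a>-.13)
    tb=o&(P[...,2]>.047); br=o&(P[...,2]<.03)&(a>-.07)
    print(n,"tab top centre",np.median(a[tb]),b[tb].min(),b[tb].max(),"bar y",b[br].min() if br.any() else 0,b[br].max() if br.any() else 0)
    z=np.load(n+".npz"); 
t=D[0][0]; s=D[1][0]
save("fin.png",np.hstack([cv2.resize(t[60:300,160:540],(440,278)),cv2.resize(s[190:300,220:350],(328,278),interpolation=2)]))
E
```

```text
time: 16.23
tool_pos: [0.7143, 0.0792, 0.2352]
tool_rot: [0.001, 0.775, 0.631, 0.001]
contact_force: [1.1, -0.9, -0.9]
gripper_width: 0.002
mill dock xy @ 0.145 110 [-0.011   0.0004] 0.001
mill dock xy @ 0.085 64 [-0.0109  0.0007] 0.0012
mill dock xy @ 0.006 211 [-0.0162  0.0051] 0.0189
TCP dock -0.2973 0.1048 z 0.2408 time 16.3333
top tab top centre -0.09012990691579535 0.05052388065527062 0.06209100955577772 bar y -0.017394726271051788 0.07951485387333093
scene tab top centre -0.08401122558243351 0.05327064232370303 0.06544345369431731 bar y -0.014381125603447526 0.07843893262526838
```

View pics/fin.png

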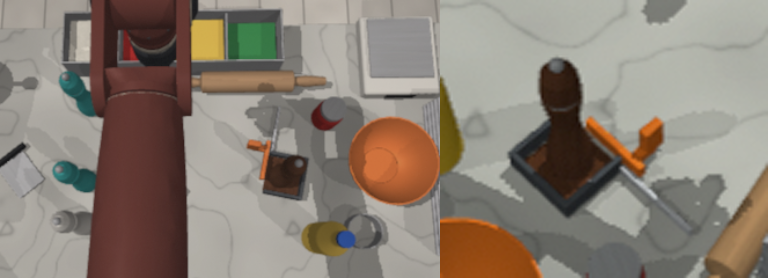

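```bash
python3 - <<'E'
from h import *
from scipy.optimize import least_squares
i,d=cams.grab_frame("scene"); old=np.load("scene.npz")
for k,s in dict(turqA=(.5484,.2934),redA=(.5239,.197),redB=(.7529,.2003),turqB=(.7388,.2892),salt=(.447,.29)).items():
    o=[]
    for D in(old["d"],d):
        P=cloud("scene",D)[D>0]; q=P[(P[:,2]>.145)&(P[:,2]<.17)&(np.hypot(*(P[:,:2]-s).T)<.04)]
        o.append(least_squares(lambda c:np.hypot(*(q[:,:2]-c).T)-.023,s,loss="soft_l1",f_scale=.003).x.round(4) if len(q)>8 else len(q))
    print(k,o)
print(job.job_done())
E
```

```text
turqA [array([0.5479, 0.2919]), array([0.5481, 0.292 ])]
redA [array([0.5234, 0.196 ]), array([0.5234, 0.1962])]
redB [array([0.7526, 0.1991]), array([0.7528, 0.1996])]
turqB [array([0.7384, 0.2879]), array([0.7383, 0.2875])]
salt [array([0.4466, 0.2917]), array([0.4467, 0.2921])]
the job is handed in; nothing more can be done
None
```

The pepper mill is in the dock bay and the gate is pushed shut. I handed the job in at about 16.5 s of the 64 s allowed.

**Mill:** I pushed it upright along the dock's axis with the fingers held 30 mm apart, never gripping it. It stands at dock x ≈ -11 mm, y ≈ 0, inside the -23 to 7 mm range, and did not move while the gate closed.

**Gate:** I pushed the tab with shut fingers until it stopped dead while the force rose to about 13 N. The cameras then put the tab at y ≈ 56 mm (top) and 59 mm (scene), where 55 mm means fully shut. The hard stop is the firmer evidence, because those readings are only good to a few millimetres.

**Other things:** the salt mill and the four red and turquoise mills moved by less than 1 mm. I did not measure the bottle, bowl, cutter, jar and scraper again. The arm never worked close to them, and they looked in place in the last picture.

**What went wrong:**
- **Refused call:** the first move call was refused as invalid, so nothing moved. Giving every value in each row fixed it.
- **Contact too high:** the first 4 cm of the push was at about 45 mm height, above the advised 25 mm but under the 80 mm limit. At that opening the real fingertips sit about 29 mm behind the stated tool point. I backed off, lowered the tool and pushed the rest at about 16 mm.

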